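# Lift the press weight out with its quarter-turn key

## Task

Take the red-handled lift key from its wooden stand, pass its T-shaped foot through the slot of the steel press weight, feel gently for the bottom, and turn it a quarter turn so that it holds. Then lift the weight out of the blue press by the key and set it down softly, flat in the middle of the round cork trivet, and let go, leaving the key locked in it. Never force the key, and do not disturb the things standing around.

Things in the scene. Friction and masses are not known exactly. Their poses are not given: they have to be found in the camera images.
- key: Lift key, 92 mm tall, 100 g, upright. Origin: centre of the underside of its foot; z up along the shank. Foot: steel bar 28 mm along x, 9 mm along y, z 0 to 8 mm. Shank: 8.5 mm round. Handle: red bar parallel to the foot, 64 mm along x, 14 mm across y, z 74 to 92 mm, to be pinched across its 14 mm. Half a turn about z makes no difference.
- weight: Press weight, steel block 90 x 90 x 70 mm, about 0.55 kg (a quarter more or less), standing in the press, its top 8 mm above the press's rim. Origin: centre of its underside; z up, top face at z = 70 mm, with the slot in its middle. About 25 N between key and weight is too much.
- slot (a point): Centre of the slot's mouth in the weight's top: 32 mm along x, 12 mm along y, 4 mm chamfer. Below the slot's throat lies a chamber, 11 mm high (3 mm more than the foot), with a firm floor: only there can the foot turn, either way, and then it catches. Its depth differs every time and is not measured: floor 29.5 to 43.5 mm below the top face, ceiling 11 mm above the floor.
- press: Blue press box, fixed, outside 116 x 116 mm, rim 74 mm high, inside 100 x 100 mm, inner floor 12 mm above the worktop; a small spout at its -x side. Origin: centre of its underside; z up. The weight stands in it with about 5 mm of room all round, within a few degrees of the same yaw.
- stand: Wooden key stand, fixed, 64 x 44 x 34 mm, with an open pocket 34 x 15 mm, 24 mm deep, in its top, in which the foot of the key stands 10 mm above the worktop, long side along x. Lift the key straight up out of it. Origin: centre of its underside.
- trivet: Round cork trivet, fixed, 150 mm across and 10 mm thick. Origin: centre of its underside; its top is at z = 10 mm.
- jam_jar: Glass jar with a red lid, 65 mm across, 82 mm tall, a bystander. Origin: centre of its underside.
- salt: Salt shaker, 44 mm across, 90 mm tall, a bystander. Origin: centre of its underside.
- mug: White mug, 78 mm across with a handle, 97 mm tall, a bystander. Origin: centre of its underside.
- soup_tin: Low food tin, 75 mm across, 58 mm tall, a bystander. Origin: centre of its underside.
- spice_jar: Spice jar with a green cap, 46 mm across, 106 mm tall, a bystander. Origin: centre of its underside.
Mind the look-alikes: they are no part of the job. What is shaped like the weight but orange is not meant. What is shaped like the key but pink is not meant.

How it is judged:
By the outcome, as a careful person would: the job done as asked, in the order asked, and still so for the second after the job is handed in, with the robot touching nothing.
It also fails if it takes over 62 s, if anything falls off the work surface, if the arm or the gripper's body presses on something with over 40 N, if the wrist force passes 120 N, or if a joint passes its speed limit or range.

## Robot

A 6-joint arm with a two-finger parallel gripper is mounted at the origin on a cart in front of the work surface, level with it; the furniture and walls round the work are solid. World frame = base frame: x ahead of the robot, y to its left, z up, the work surface at z = 0. Lengths are in mm, angles in degrees, forces in N, time in s.
With the tool pointing down it reaches from about 350 to 850 mm from the base axis. Payload 8.1 kg.
Tool frame: the origin (TCP) lies midway between the tips of the shut fingers; the grasp point (between the pads) lies grip_depth behind it (grip_depth is the distance from the TCP to the grasp point, in mm); z points along the fingers, y is the line along which they close (so a half turn about z gives the same grasp; the last joint's range is limited). The gripper opens to 85 mm and grips with 20 to 120 N. Pads are 22 mm wide; open, the fingers measure 114 mm over their backs; the gripper's body (76 mm by 85 mm) begins 54 mm behind the grasp point. The pads swing forward as they close: fully open they stand 13 mm farther back than shut.
Start: joints at [-73.533, 7.471, 85.268, -0, 87.261, -4.893], TCP at [218.555, -558.784, 231.292] pointing down, gripper open.
Joint ranges: [-169.43, 169.43], [-51.17, 129.36], [1.28, 143.12], [-76.62, 256.62], [0, 156.53], [-152.29, 152.29]. Speed limits (degrees/s): [136.94, 136.94, 159.86, 180, 180, 180].

## Interface

Orientations are given as [roll, pitch, yaw] about the fixed x, y, z axes, in that order (R = Rz(yaw) Ry(pitch) Rx(roll)).
In Python, from bench import sense, snapshot, hand_in, grip_depth gives the robot as it stands. The module is installed in compiled form; this text tells all that it offers.
- The arm moves only by the tool apply_moves, never from a script. Its argument "series" is text: rows parted by semicolons, each of 5 numbers parted by spaces: the shift along the tool's x, y, z each as a share of 0.3 m, from -1 to 1, then the turn about the tool's z as a share of 2 rad, from -1 to 1, then the gripper's target within -1 to 1 (shut at 1, half-way at 0, fully open at -1). In form: tx ty tz twist gripper; .... A call has 1 to 5 rows; each row shifts and turns the commanded pose from where the row before left it, along the tool's axes as they then stand; what a row does not reach is not made up. A row lasts 1/12 s, in which the tool goes at most 41.7 mm and 7.16 degrees, less where a joint would pass 70% of its speed; a pose out of reach is approached as far as the arm can. A call with a number of a shift or a turn outside -1 to 1 is refused whole. A call with a gripper value outside its range is refused whole. The fingers move at their own pace and stop on an object; "squeeze" is the grip in N (left out, the last holds). Time passes only in rows, so rows that do not move let the fingers close. It gives the time, the measured TCP pose, the force, the opening and the grip force at its end, in the units of the state.
- sense(): the state, without advancing time (a new reading comes with each control period).
- snapshot(name): name is "scene" or "side" or "wrist"; returns a dict with "frame" (480x640x3 uint8, blue, green, red), "depth" (480x640 float32, mm along the optical axis (not along the pixel's ray), 0 where there is no reading), "intrinsics" (3x3 intrinsics, pixels), "dist" ([k1, k2, p1, p2, k3] as OpenCV has them; the pictures are not rectified), "extrinsics" (4x4, takes a point from camera to world coordinates); the wrist camera has in their place "tool_from_camera" (4x4, takes a point from camera to tool coordinates, whose origin is the TCP and whose axes are the flange's). Camera axes: x right, y down, z forward; pixel columns grow to the right and rows downward; lengths in mm; the calibration is good to about 2 mm. A picture is of the moment at which its call begins: read the wrist's pose just before it.
- hand_in(): hands the job in; it is judged then, once.
The state is a dict: "time": time; "joint_pos": joint angles; "qd": joint speeds; "joint_efforts": joint torques, N m; "tool_pos": TCP position; "tcp_rot": TCP orientation; "ft_force": force on the tool from outside, world axes, zero at the start; "wrist_torque": the same for the moment, N m; "finger_gap": finger opening in mm; "grip_force": force on a finger pad.
Only numpy, scipy, OpenCV 4.12 (cv2) and the standard library are available. Lean on these libraries where they do the work, as an engineer would, in place of code of your own. Each camera call takes 0.05 s, during which the arm holds its last target. There are 200 camera calls.

## Working session

There is one attempt and no reset: what is moved stays moved. The work goes in short steps, Python scripts to look and compute and a tool call to move; the robot and the scene stay as the last step left them, time stands still between calls to the robot, and variables do not carry over. Pictures are saved under pics/ and viewed, at most 10 in all, crops included, and the job is handed in when it is done.

Besides the shell and the picture viewer there is one more tool, called after ">>>" as name(argument=value, ...) on one line, values as JSON. apply_moves: Moves the arm, as the interface text tells. Its arguments: {"type":"object","properties":{"series":{"type":"string"},"squeeze":{"type":"number"}},"required":["series"]}

```bash
mkdir -p pics; python3 - <<'E'
from bench import *
import cv2,numpy as np
print(sense(),grip_depth)
for n in("scene","side"):
    s=snapshot(n);cv2.imwrite(f"pics/{n}0.png",s["frame"]);np.savez(f"{n}0.npz",**s)
    print(n,s["intrinsics"],s["dist"],s["extrinsics"])
E
```

```text
{'time': 0.0, 'joint_pos': array([-7.35330640e+01,  7.51536616e+00,  8.53302645e+01, -1.84720650e-03,
        8.72609738e+01, -4.89132107e+00]), 'qd': array([-0.05993463, -0.07228329,  0.02730549, -0.00226223, -0.07775134,
       -0.03259901]), 'joint_efforts': array([ 2.76599326e-05, -5.69406617e+01, -5.00552344e+01, -3.26724403e-04,
        1.44392776e-02, -3.94582867e-05]), 'tool_pos': array([ 218.38808222, -558.24878541,  230.23229569]), 'tcp_rot': array([-1.79893627e+02, -7.25151721e-03,  2.13583403e+01]), 'ft_force': array([0.06599094, 0.07343306, 0.99216922]), 'wrist_torque': array([-0.0162153 , -0.00696031, -0.03019787]), 'grip_force': 0.0, 'finger_gap': 85.83114251667604} 18.700000000000003
scene [[557.91627336   0.         322.1245571 ]
 [  0.         557.91627336 238.5838078 ]
 [  0.           0.           1.        ]] [-0.05665921  0.          0.          0.          0.        ] [[ 6.05028865e-01 -3.12430413e-01  7.32343710e-01 -2.82233815e+02]
 [-7.95887189e-01 -2.63244952e-01  5.45220760e-01 -6.54012932e+02]
 [ 2.24422377e-02 -9.12737274e-01 -4.07930158e-01  5.57435281e+02]
 [ 0.00000000e+00  0.00000000e+00  0.00000000e+00  1.00000000e+00]]
side [[444.8377809    0.         317.05641778]
 [  0.         444.8377809  241.88117509]
 [  0.           0.           1.        ]] [-0.02338246  0.          0.          0.          0.        ] [[-9.99926990e-01 -1.16357213e-02 -3.25949993e-03  5.60576248e+02]
 [-5.09051833e-03  6.50268826e-01 -7.59687133e-01  8.06175006e+02]
 [ 1.09590589e-02 -7.59615076e-01 -6.50280582e-01  7.69411864e+02]
 [ 0.00000000e+00  0.00000000e+00  0.00000000e+00  1.00000000e+00]]
```

View pics/scene0.png

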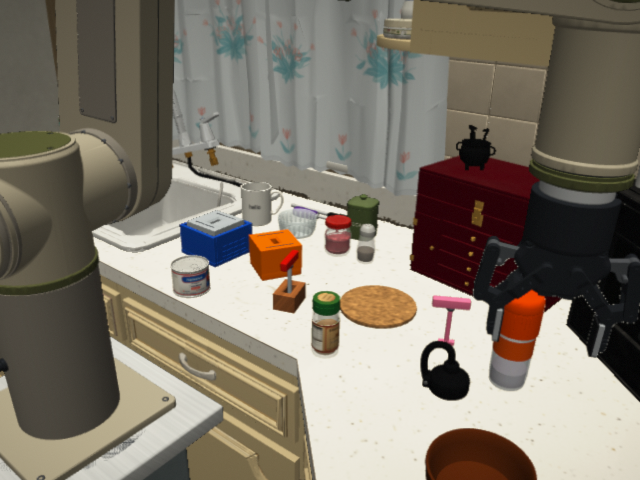

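View pics/side0.png

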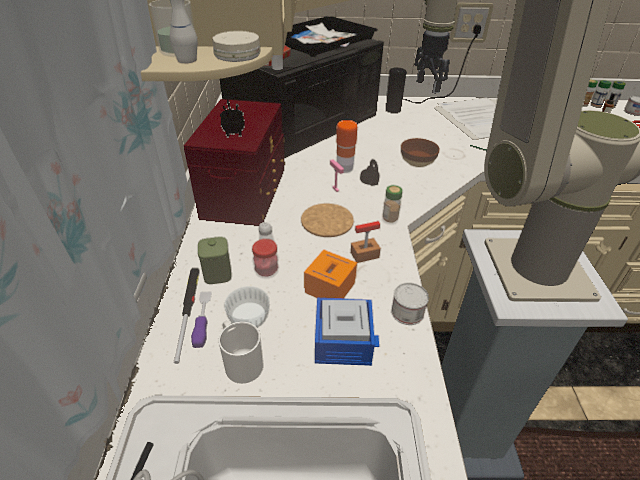

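Both views show the following (pixels are in the side view unless marked):
- Red key in its stand: handle (367,228), stand (366,250); in the scene view the handle is at (290,260).
- Blue press with the grey weight: (345,325), slot (347,319).
- Orange decoy: (330,275).
- Trivet: (327,219).
- Pink decoy key: (336,170).
- Bystanders: spice jar (393,203), tin (410,302), mug (241,350), jam jar (265,257), salt (265,230).

```bash
cat > h.py <<'E'
import cv2,numpy as np
def rays(s,uv,T=None):
    T=s["extrinsics"] if T is None else T
    p=cv2.undistortPoints(np.asarray(uv,float).reshape(-1,1,2),s["intrinsics"],s["dist"])[:,0]
    d=np.c_[p,np.ones(len(p))]@T[:3,:3].T
    return T[:3,3],d
def onplane(s,uv,z,T=None):
    o,d=rays(s,uv,T); return o+d*((z-o[2])/d[:,2])[:,None]
def cloud(s,m,T=None):
    T=s["extrinsics"] if T is None else T
    v,u=np.nonzero(m&(s["depth"]>0)); o,d=rays(s,np.c_[u,v],T)
    return o+d*s["depth"][v,u][:,None]
def rect(P):
    (c,w,a)=cv2.minAreaRect(P[:,:2].astype(np.float32)); return np.round(c,1),np.round(w,1),round(a,1)
def hsv(s): return cv2.cvtColor(s["frame"],cv2.COLOR_BGR2HSV)
def win(m,x0,x1,y0,y1):
    k=np.zeros_like(m);k[y0:y1,x0:x1]=1;return m&k
def redm(h): return ((h[...,0]<5)|(h[...,0]>174))&(h[...,1]>190)&(h[...,2]>80)
E
python3 - <<'E'
from h import *
S=dict(np.load("side0.npz"));C=dict(np.load("scene0.npz"))
hs,hc=hsv(S),hsv(C)
for n,s,m in(("side",S,win(redm(hs),350,385,218,238)),("scene",C,win(redm(hc),275,305,245,275))):
    P=cloud(s,m);print(n,"key",len(P),P.mean(0).round(1),P.min(0).round(),P.max(0).round());
    t=P[P[:,2]>P[:,2].max()-5];print(rect(t))
def blue(h):return(h[...,0]>105)&(h[...,0]<130)&(h[...,1]>150)
for n,s,m in(("side",S,win(blue(hs),300,390,280,370)),("scene",C,win(blue(hc),170,260,200,270))):
    P=cloud(s,m);t=P[(P[:,2]>66)&(P[:,2]<82)];print(n,"press",len(t),rect(t))
    P=cloud(s,win(hs[...,1]<60,322,372,298,335) if n=="side" else win(hc[...,1]<60,185,245,205,240));t=P[(P[:,2]>74)&(P[:,2]<92)];print("weight",len(t),rect(t),t[:,2].mean())
for n,s,h,b in(("side",S,hs,(295,360,200,240)),("scene",C,hc,(335,420,280,330))):
    m=win((h[...,0]>8)&(h[...,0]<25)&(h[...,1]>100),*b);P=cloud(s,m);P=P[(P[:,2]>3)&(P[:,2]<18)]
    print(n,"trivet",P.mean(0).round(1),cv2.minEnclosingCircle(P[:,:2].astype(np.float32)))
# other things: heights
for n,b in(("spice",(383,403,185,222)),("salt",(258,273,222,238)),("jam",(252,279,240,275)),("orange",(303,358,250,300)),("tin",(392,428,283,322)),("mug",(218,264,320,382))):
    m=win(np.ones((480,640),bool),*b);P=cloud(S,m);t=P[(P[:,2]>45)];print(n,rect(t),t[:,2].max())
E
```

```text
side key 35 [434.5 -42.3 101.4] [406. -52.  98.] [463. -33. 105.]
(array([435.4, -42.4]), array([54.6,  8.6]), 19.0)
scene key 201 [427.  -50.4  97. ] [402. -63.  86.] [462. -29. 103.]
(array([433.9, -45.7]), array([63.5, 14.3]), 18.8)
side press 510 (array([501.5, 231.8]), array([115.4, 113.3]), 88.3)
weight 1534 (array([498. , 224.5]), array([101.4,  92.3]), 89.7) 81.4086898434661
scene press 335 (array([498.5, 226.7]), array([117.6, 116. ]), 88.2)
weight 765 (array([501. , 229.6]), array([95.5, 98.6]), 0.4) 80.07084427255292
side trivet [ 529.8 -177.6    9.5] ((529.3463134765625, -182.3909149169922), 73.93644714355469)
scene trivet [ 521.6 -192.1    8.7] ((527.5702514648438, -188.59933471679688), 75.6867904663086)
spice (array([ 353.6, -190. ]), array([44.9, 45.7]), 0.9) 108.5733602392653
salt (array([685.4, -50.4]), array([28.6, 33.2]), 67.4) 90.19829790584356
jam (array([679.8,  24.8]), array([60.2, 56.8]), 5.6) 85.29198545719828
orange (array([526.8,  98.7]), array([161.8, 119.6]), 85.8) 76.89357718245367
tin (array([353.4, 146.9]), array([74.6, 74.6]), 10.5) 60.70979032680111
mug (array([710.6, 279.9]), array([ 77.5, 117. ]), 33.9) 98.03535937717368
```

>>> apply_moves(series="0.0924 -0.095 0 0 -1; 0.0924 -0.095 0 0 -1; 0.0924 -0.095 0 0 -1; 0.0924 -0.095 0 0 -1; 0.0924 -0.095 0 0 -1", squeeze=60)

```text
time: 0.52
tool_pos: [295.8, -373.7, 230.6]
tcp_rot: [-179.9, 0.0, 21.3]
ft_force: [0.4, 0.3, 1.1]
finger_gap: 85.6
grip_force: 0.0
```

>>> apply_moves(series="0.0924 -0.095 0 0 -1; 0.0924 -0.095 0 0 -1; 0.0924 -0.095 0 0 -1; 0.0924 -0.095 0 0 -1; 0.0924 -0.095 0 0 -1")

```text
time: 0.93
tool_pos: [373.0, -190.5, 231.1]
tcp_rot: [-180.0, -0.0, 21.3]
ft_force: [0.8, -0.1, -0.1]
finger_gap: 85.0
grip_force: 0.0
```

>>> apply_moves(series="0.0924 -0.095 0 0 -1; 0.0924 -0.095 0 0 -1; 0.0924 -0.095 0 0 -1; 0.0924 -0.095 0 0 -1; 0 0 0 0.021 -1")

```text
time: 1.35
tool_pos: [436.0, -39.5, 231.0]
tcp_rot: [-179.9, -0.1, 19.4]
ft_force: [-0.0, -1.1, -0.6]
finger_gap: 85.6
grip_force: 0.0
```

>>> apply_moves(series="0 0 0 0 -1; 0 0 0 0 -1; 0 0 0 0 -1")

```text
time: 1.6
tool_pos: [434.3, -46.7, 231.0]
tcp_rot: [180.0, 0.0, 19.0]
ft_force: [-1.0, -0.3, -0.1]
finger_gap: 85.4
grip_force: 0.0
```

```bash
cat >> h.py <<'E'
from scipy.spatial.transform import Rotation as R
def wrist(tag):
    from bench import sense,snapshot
    st=sense(); s=snapshot("wrist"); T=np.eye(4); T[:3,:3]=R.from_euler('xyz',st["tcp_rot"],degrees=True).as_matrix(); T[:3,3]=st["tool_pos"]
    s["extrinsics"]=T@s["tool_from_camera"]; cv2.imwrite(f"pics/{tag}.png",s["frame"]); np.savez(f"{tag}.npz",**{k:v for k,v in s.items()})
    print(st["time"],st["tool_pos"].round(1),st["tcp_rot"].round(2),st["ft_force"].round(2)); return s
E
python3 - <<'E'
from h import *
s=wrist("w1"); print(s["tool_from_camera"].round(2)); h=hsv(s)
P=cloud(s,redm(h)); P=P[np.hypot(P[:,0]-434,P[:,1]+45)<60]; print(len(P),P.min(0),P.max(0)); t=P[P[:,2]>97]; print(len(t),rect(t),t[:,2].mean())
E
```

```text
1.6 [434.3 -46.7 231. ] [1.800e+02 4.000e-02 1.896e+01] [-1.04 -0.31 -0.09]
[[   0.     -0.95   -0.32   79.94]
 [   1.      0.      0.     -0.2 ]
 [   0.     -0.32    0.95 -142.33]
 [   0.      0.      0.      1.  ]]
1713 [403.11072303 -60.64986737  94.56363544] [464.46827502 -30.10293635 103.9367072 ]
1712 (array([433.8, -45.6]), array([62. , 13.4]), 18.6) 101.3702001319164
```

View pics/w1.png

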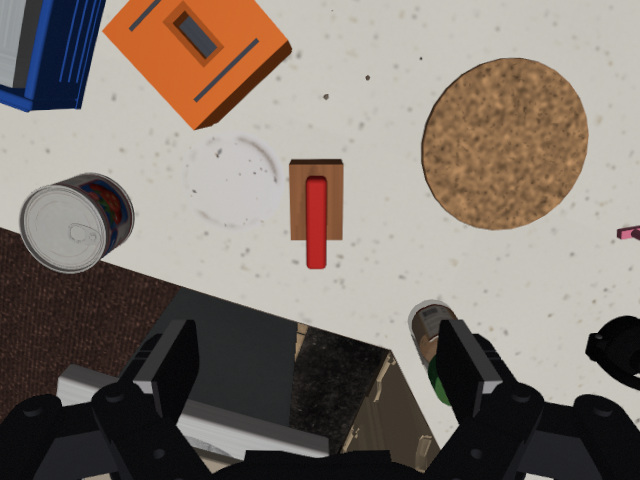

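The wrist view shows the red handle at (316,222), centred between the fingers above its stand at (316,200), and the trivet at (505,143). The way down is clear.

>>> apply_moves(series="0 -0.004 0.13 0 -1; 0 0 0.13 0 -1; 0 0 0.13 0 -1; 0 0 0.07 0 -1; 0 0 0.063 0 -1")

```text
time: 2.07
tool_pos: [432.3, -45.8, 71.7]
tcp_rot: [-179.9, 0.2, 18.8]
ft_force: [0.8, -0.5, 0.9]
finger_gap: 85.2
grip_force: 0.0
```

>>> apply_moves(series="0 0 0 0 -1; 0 0 0 0 1; 0 0 0 0 1; 0 0 0 0 1; 0 0 0 0 1", squeeze=60)

```text
time: 2.48
tool_pos: [435.6, -45.2, 76.2]
tcp_rot: [179.9, -0.2, 18.9]
ft_force: [-0.3, 0.2, -0.3]
finger_gap: 38.6
grip_force: 0.0
```

>>> apply_moves(series="0 0 0 0 1; 0 0 0 0 1; 0 0 0 0 1; 0 0 0 0 1; 0 0 0 0 1")

```text
time: 2.9
tool_pos: [435.1, -44.9, 75.5]
tcp_rot: [179.9, -0.1, 19.0]
ft_force: [-0.8, 0.3, 6.2]
finger_gap: 12.8
grip_force: 59.2
```

```bash
python3 - <<'E'
from h import *
s=dict(np.load("w1.npz"));h=hsv(s)
m=win((h[...,0]>8)&(h[...,0]<25)&(h[...,1]>70),410,600,50,240);P=cloud(s,m);P=P[(P[:,2]>5)&(P[:,2]<15)];print("trivet",cv2.minEnclosingCircle(P[:,:2].astype(np.float32)),P.mean(0))
E
```

```text
trivet ((528.6682739257812, -187.80482482910156), 75.02455139160156) [ 530.17416615 -184.79567822    9.63336678]
```

>>> apply_moves(series="0 0 -0.03 0 1; 0 0 -0.06 0 1; 0 0 -0.1 0 1; 0 0 -0.1 0 1; 0 0 -0.09 0 1")

```text
time: 3.32
tool_pos: [433.9, -44.5, 190.2]
tcp_rot: [-180.0, 0.0, 19.0]
ft_force: [1.3, -0.5, -1.0]
finger_gap: 13.0
grip_force: 58.6
```

>>> apply_moves(series="0 0 0 0.055 1; 0 0 0 0.055 1; 0 0 0 0.055 1; 0 0 0 0 1; 0 0 0 0 1")

```text
time: 3.73
tool_pos: [434.0, -44.6, 188.5]
tcp_rot: [-180.0, 0.0, 0.3]
ft_force: [-0.4, 0.7, -0.6]
finger_gap: 12.9
grip_force: 58.6
```

```bash
python3 - <<'E'
from h import *
s=wrist("w2"); from bench import sense; print(sense()["finger_gap"],sense()["grip_force"])
E
```

```text
3.7333 [434.  -44.6 188.5] [-1.7999e+02  2.0000e-02  2.5000e-01] [-0.42  0.74 -0.56]
12.956586514701607 58.58570519951172
```

View pics/w2.png

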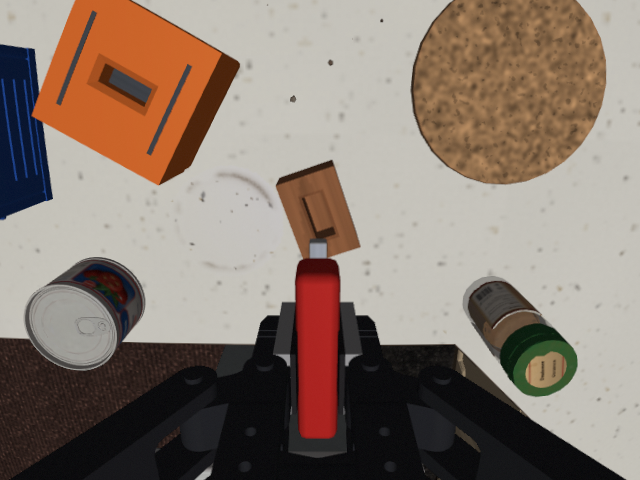

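The key is held upright. Its foot shows at (318,245), clear of the stand at (318,210). I move beside the press and look at the slot.

>>> apply_moves(series="0 -0.13 0 0 1; 0 -0.13 0 0 1; 0 -0.13 0 0 1; 0 -0.13 0 0 1; 0 -0.13 0 0 1")

```text
time: 4.2
tool_pos: [433.6, 152.0, 188.4]
tcp_rot: [-180.0, -0.0, 0.2]
ft_force: [1.0, 0.3, -1.4]
finger_gap: 13.0
grip_force: 58.8
```

>>> apply_moves(series="0 -0.13 0 0 1; 0 -0.12 0 0 1; 0 0 0 0 1; 0 0 0 0 1; 0 0 0 0 1")

```text
time: 4.62
tool_pos: [433.7, 225.1, 188.1]
tcp_rot: [179.9, 0.0, 0.2]
ft_force: [-0.0, -0.8, -1.4]
finger_gap: 12.9
grip_force: 59.0
```

```bash
python3 - <<'E'
from h import *
s=wrist("w3"); h=hsv(s)
P=cloud(s,np.ones((480,640),bool))
sel=(np.abs(P[:,0]-500)<75)&(np.abs(P[:,1]-228)<75)
t=P[sel&(P[:,2]>79)&(P[:,2]<86)];print("wt",len(t),rect(t),t[:,2].mean())
t=P[sel&(P[:,2]>70)&(P[:,2]<77)];print("rim",len(t),rect(t))
t=P[(np.hypot(P[:,0]-500,P[:,1]-228)<32)&(P[:,2]<76)];print("slot",len(t),rect(t),t[:,2].min())
E
```

```text
4.6167 [433.7 225.1 188.1] [1.7995e+02 5.0000e-02 2.2000e-01] [-0.05 -0.77 -1.38]
wt 23376 (array([499.3, 228.7]), array([90.7, 90.5]), 0.2) 81.73505385065926
rim 10190 (array([499.9, 228.9]), array([116.7, 116.8]), 88.2)
slot 1125 (array([498.3, 228.9]), array([33.7, 12.4]), 0.5) 46.34604728014125
```

View pics/w3.png

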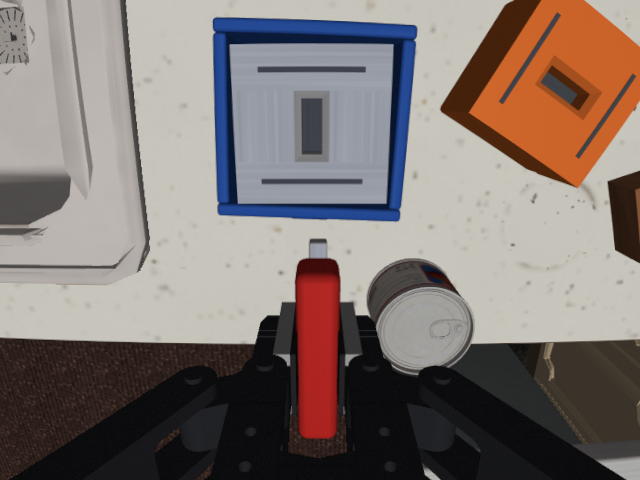

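```bash
python3 - <<'E'
from h import *
s=dict(np.load("w3.npz")); h=hsv(s)
P=cloud(s,win(redm(h),280,360,250,445)); print(len(P),P.min(0),P.max(0)); t=P[P[:,2]>P[:,2].max()-6]; print("handle",rect(t),t[:,2].mean())
m=win((h[...,1]<60)&(h[...,2]>110),306,332,236,262);m=m&(s["depth"]<200); P=cloud(s,m); print("foot",len(P),P.min(0),P.max(0),np.median(P,0))
g=cv2.cvtColor(s["frame"],cv2.COLOR_BGR2GRAY); 
# chamfer outer and inner rectangles, from edges along mid row / col
print(g[126,285:340].tolist()); print(g[80:175,312].tolist()); print(s["depth"][126,285:340:3].round(), s["depth"][80:175:5,312].round())
E
```

```text
6551 [-684.59026657  170.00921452 -908.57021172] [464.11708729 267.57603253 216.32964433]
handle (array([432.2, 225. ]), array([63.8, 13.5]), 0.5) 214.0479762228341
foot 6 [463.5297657  220.41691056 198.78043834] [464.21514492 228.72656625 200.58810202] [463.93935662 221.30618242 199.96477827]
[153, 152, 153, 153, 154, 155, 155, 153, 149, 138, 125, 126, 128, 127, 129, 127, 105, 59, 65, 66, 65, 65, 63, 64, 65, 66, 68, 66, 65, 65, 66, 67, 66, 66, 65, 63, 74, 100, 121, 121, 121, 122, 124, 127, 141, 154, 155, 155, 154, 150, 148, 149, 153, 155, 155]
[156, 160, 159, 159, 159, 157, 157, 155, 155, 156, 149, 130, 131, 129, 127, 128, 127, 125, 90, 65, 65, 65, 65, 64, 65, 66, 65, 65, 64, 66, 65, 66, 65, 65, 66, 65, 66, 67, 65, 66, 65, 65, 66, 65, 66, 66, 66, 65, 65, 66, 66, 66, 66, 65, 66, 66, 65, 66, 67, 67, 66, 66, 66, 67, 67, 66, 67, 67, 66, 66, 63, 55, 57, 63, 93, 122, 124, 121, 120, 120, 119, 127, 146, 154, 153, 151, 151, 151, 152, 155, 159, 159, 157, 152, 152]
[241. 241. 241. 241. 241. 243. 272. 272. 272. 273. 272. 272. 273. 242.
 240. 241. 240. 240. 239.] [232. 232. 234. 238. 267. 268. 269. 271. 271. 273. 273. 274. 275. 275.
 277. 249. 249. 248. 249.]
```

```bash
python3 - <<'E'
from h import *
s=dict(np.load("w3.npz"))
def mid(a,b,z): 
    q=onplane(s,[a,b],z); return q.round(1)[:,:2].tolist(),q.mean(0).round(1)
print("outer",mid((293.8,126),(329.5,126),82),mid((312,90.7),(312,161.8),82))
print("inner",mid((301.5,126),(322,126),78),mid((312,97.8),(312,154.2),78))
hh=hsv(s);P=cloud(s,win(redm(hh),280,360,250,445));P=P[P[:,2]>211];print(np.median(P,0))
E
```

```text
outer ([[499.6, 238.6], [499.7, 218.1]], array([499.7, 228.3,  82. ])) ([[519.1, 228.2], [479.2, 228.1]], array([499.1, 228.1,  82. ]))
inner ([[499.4, 234.3], [499.5, 222.4]], array([499.4, 228.3,  78. ])) ([[515.3, 228.2], [483.1, 228.1]], array([499.2, 228.2,  78. ]))
[437.26688847 224.84885699 214.12892871]
```

>>> apply_moves(series="0.1 -0.011 0 0 1; 0.1233 0 0 0 1; 0 0 0.05 0 1; 0 0 0.04 0 1; 0 0 0 0 1")

```text
time: 5.08
tool_pos: [499.1, 226.5, 157.7]
tcp_rot: [179.9, 0.3, -0.1]
ft_force: [-1.2, 0.4, -1.4]
finger_gap: 13.0
grip_force: 59.0
```

>>> apply_moves(series="0 0 0 0 1; 0 0 0 0 1; 0 0 0 0 1")

```text
time: 5.33
tool_pos: [501.0, 228.6, 162.6]
tcp_rot: [-180.0, -0.1, 0.1]
ft_force: [1.2, -0.9, -1.4]
finger_gap: 13.3
grip_force: 59.0
```

```bash
python3 - <<'E'
from h import *
from bench import snapshot
s=dict(np.load("w3.npz")); m=win(np.ones((480,640),bool),305,319,105,150); P=cloud(s,m); print("floor z pct",np.percentile(P[:,2],[5,25,50,75,95]).round(1))
s=wrist("w4"); h=hsv(s); P=cloud(s,win(redm(h),280,360,250,445)); P=P[(P[:,2]>150)&(P[:,2]<220)]; t=P[P[:,2]>P[:,2].max()-5]; print(rect(t),t[:,2].mean())
cv2.imwrite("pics/w4c.png",cv2.resize(s["frame"][140:340,200:440],None,fx=2.5,fy=2.5))
E
```

```text
floor z pct [47.5 48.2 48.7 49.2 49.8]
5.3333 [501.  228.6 162.6] [-1.7997e+02 -9.0000e-02  5.0000e-02] [ 1.22 -0.88 -1.44]
(array([499.3, 228.4]), array([64.1, 13.4]), 0.3) 188.58319567634348
```

View pics/w4c.png

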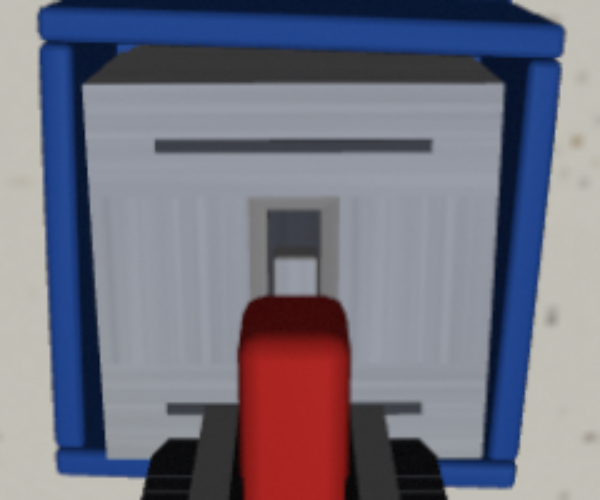

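The crop shows the foot at about (296,275), centred over the slot whose opening is centred near (294,255). The measured handle centre agrees with the slot centre to 0.2 mm, so I descend gently.

>>> apply_moves(series="0 0 0.02 0 1; 0 0 0.02 0 1; 0 0 0.02 0 1; 0 0 0.01 0 1; 0 0 0 0 1")

```text
time: 5.8
tool_pos: [500.1, 228.4, 138.8]
tcp_rot: [180.0, 0.1, 0.1]
ft_force: [0.1, -0.1, -0.8]
finger_gap: 12.9
grip_force: 59.0
```

>>> apply_moves(series="0 0 0.01 0 1; 0 0 0.01 0 1; 0 0 0.01 0 1; 0 0 0 0 1; 0 0 0 0 1")

```text
time: 6.22
tool_pos: [500.9, 228.6, 131.1]
tcp_rot: [180.0, 0.0, 0.0]
ft_force: [0.6, 0.3, -1.1]
finger_gap: 13.0
grip_force: 59.0
```

>>> apply_moves(series="0 0 0.01 0 1; 0 0 0.01 0 1; 0 0 0.01 0 1; 0 0 0 0 1; 0 0 0 0 1")

```text
time: 6.63
tool_pos: [500.8, 228.5, 122.0]
tcp_rot: [180.0, 0.0, 0.0]
ft_force: [-0.0, -0.2, -0.3]
finger_gap: 13.4
grip_force: 59.0
```

>>> apply_moves(series="0 0 0.006 0 1; 0 0 0.005 0 1; 0 0 0 0 1; 0 0 0 0 1")

```text
time: 6.97
tool_pos: [500.9, 228.6, 119.0]
tcp_rot: [180.0, 0.0, 0.0]
ft_force: [-0.4, -0.3, -1.0]
finger_gap: 12.6
grip_force: 59.0
```

>>> apply_moves(series="0 0 0.003 0 1; 0 0 0 0 1; 0 0 0 0 1")

```text
time: 7.22
tool_pos: [501.0, 228.7, 118.2]
tcp_rot: [-180.0, -0.0, 0.0]
ft_force: [-0.1, 0.4, -1.7]
finger_gap: 12.9
grip_force: 59.0
```

>>> apply_moves(series="0 0 0.003 0 1; 0 0 0 0 1; 0 0 0 0 1")

```text
time: 7.47
tool_pos: [501.0, 228.6, 117.2]
tcp_rot: [180.0, 0.0, 0.0]
ft_force: [0.2, -0.4, 0.2]
finger_gap: 12.8
grip_force: 59.0
```

>>> apply_moves(series="0 0 0.003 0 1; 0 0 0 0 1; 0 0 0 0 1")

```text
time: 7.72
tool_pos: [501.0, 228.6, 116.3]
tcp_rot: [180.0, 0.0, 0.0]
ft_force: [-0.4, 0.5, -0.0]
finger_gap: 12.8
grip_force: 59.0
```

>>> apply_moves(series="0 0 0.002 0 1; 0 0 0 0 1; 0 0 0 0 1")

```text
time: 7.97
tool_pos: [501.0, 228.6, 115.7]
tcp_rot: [180.0, 0.0, 0.0]
ft_force: [-0.8, -0.3, -0.9]
finger_gap: 12.9
grip_force: 59.0
```

>>> apply_moves(series="0 0 0.002 0 1; 0 0 0 0 1; 0 0 0 0 1")

```text
time: 8.22
tool_pos: [501.0, 228.6, 115.2]
tcp_rot: [180.0, 0.0, 0.0]
ft_force: [0.5, -0.4, -1.0]
finger_gap: 12.9
grip_force: 59.0
```

>>> apply_moves(series="0 0 0.002 0 1; 0 0 0 0 1; 0 0 0 0 1")

```text
time: 8.47
tool_pos: [501.0, 228.6, 114.5]
tcp_rot: [180.0, 0.0, 0.0]
ft_force: [0.7, -0.2, -0.9]
finger_gap: 13.1
grip_force: 59.0
```

>>> apply_moves(series="0 0 0.002 0 1; 0 0 0 0 1; 0 0 0 0 1")

```text
time: 8.72
tool_pos: [501.2, 228.7, 114.5]
tcp_rot: [-180.0, -0.0, 0.0]
ft_force: [-0.9, -1.0, 3.0]
finger_gap: 12.8
grip_force: 59.6
```

>>> apply_moves(series="0 0 0.002 0 1; 0 0 0 0 1; 0 0 0 0 1")

```text
time: 8.97
tool_pos: [501.4, 228.8, 114.4]
tcp_rot: [-180.0, -0.1, 0.0]
ft_force: [-3.4, -1.0, 7.8]
finger_gap: 13.2
grip_force: 60.3
```

>>> apply_moves(series="0 0 0.002 0 1; 0 0 0 0 1; 0 0 0 0 1")

```text
time: 9.22
tool_pos: [501.6, 228.9, 114.4]
tcp_rot: [-180.0, -0.1, 0.1]
ft_force: [-3.7, -0.8, 11.1]
finger_gap: 12.8
grip_force: 60.9
```

Floor contact came at TCP z 114.5 with an 11 N push. I back off to mid-clearance, then turn about the key's own axis.

>>> apply_moves(series="0 0 -0.006 0 1; 0 0 -0.0045 0 1; 0 0 0 0 1; 0 0 0 0 1")

```text
time: 9.55
tool_pos: [500.9, 228.6, 115.6]
tcp_rot: [180.0, 0.0, 0.0]
ft_force: [-0.1, -0.1, -0.9]
finger_gap: 12.7
grip_force: 59.0
```

>>> apply_moves(series="0 -0.0003 0 -0.03 1; 0 -0.0003 0 -0.03 1; 0 0 0 0 1; 0 0 0 0 1")

```text
time: 9.88
tool_pos: [500.8, 228.7, 115.5]
tcp_rot: [180.0, 0.0, 6.8]
ft_force: [0.8, -0.6, -1.3]
finger_gap: 13.2
grip_force: 59.0
```

>>> apply_moves(series="0 -0.0004 0 -0.04 1; 0 -0.0004 0 -0.04 1; 0 -0.0004 0 -0.04 1; 0 0 0 0 1; 0 0 0 0 1")

```text
time: 10.3
tool_pos: [500.9, 229.1, 115.8]
tcp_rot: [180.0, 0.0, 20.5]
ft_force: [1.1, -0.1, -0.5]
finger_gap: 13.3
grip_force: 59.0
```

```bash
python3 - <<'E'
from bench import sense
s=sense();print(s["wrist_torque"],s["ft_force"],s["tcp_rot"])
E
```

```text
[-0.00518993 -0.06059743  0.02844738] [ 1.07437553 -0.10876945 -0.54395958] [1.79999763e+02 1.25610558e-02 2.04555264e+01]
```

Turning freely at 20.5°, so the foot is in the chamber. I finish the quarter turn (-0.6054 left).

>>> apply_moves(series="0 -0.0006 0 -0.055 1; 0 -0.0006 0 -0.055 1; 0 -0.0006 0 -0.055 1; 0 -0.0006 0 -0.055 1; 0 -0.0006 0 -0.055 1")

```text
time: 10.72
tool_pos: [500.5, 229.9, 115.9]
tcp_rot: [-180.0, 0.0, 52.3]
ft_force: [-0.1, 0.4, -1.2]
finger_gap: 12.8
grip_force: 59.0
```

>>> apply_moves(series="0 -0.0006 0 -0.055 1; 0 -0.0006 0 -0.055 1; 0 -0.0006 0 -0.055 1; 0 -0.0006 0 -0.055 1; 0 -0.0006 0 -0.055 1")

```text
time: 11.13
tool_pos: [499.6, 230.3, 115.9]
tcp_rot: [-180.0, 0.0, 83.8]
ft_force: [-0.1, 0.1, -0.2]
finger_gap: 13.5
grip_force: 59.0
```

>>> apply_moves(series="0 -0.0006 0 -0.0554 1; 0 0 0 0 1; 0 0 0 0 1; 0 0 0 0 1")

```text
time: 11.47
tool_pos: [499.5, 230.3, 115.9]
tcp_rot: [-180.0, 0.0, 89.7]
ft_force: [-0.1, -0.5, -1.0]
finger_gap: 13.0
grip_force: 59.0
```

```bash
python3 - <<'E'
from bench import sense
s=sense();print(s["wrist_torque"],s["ft_force"],s["tcp_rot"],s["joint_pos"])
E
```

```text
[-0.01723386 -0.03047574  0.04236708] [-0.08646674 -0.50963136 -0.99719035] [-1.79996422e+02  1.71686734e-03  8.97453947e+01] [ 1.94140126e+01  4.66912739e+00  1.00612748e+02 -4.27377996e-04
  7.47220717e+01  1.96687306e+01]
```

>>> apply_moves(series="0 0 -0.003 0 1; 0 0 -0.003 0 1; 0 0 -0.003 0 1; 0 0 -0.003 0 1; 0 0 -0.003 0 1", squeeze=90)

```text
time: 11.88
tool_pos: [498.7, 230.1, 119.6]
tcp_rot: [-179.9, 0.0, 90.0]
ft_force: [0.2, 0.5, -7.2]
finger_gap: 12.5
grip_force: 90.3
```

>>> apply_moves(series="0 0 -0.004 0 1; 0 0 -0.005 0 1; 0 0 -0.006 0 1; 0 0 0 0 1; 0 0 0 0 1")

```text
time: 12.3
tool_pos: [499.7, 230.4, 125.2]
tcp_rot: [180.0, -0.0, 90.0]
ft_force: [0.4, -0.6, -6.6]
finger_gap: 12.5
grip_force: 90.3
```

The weight hangs at about 6 N. I continue the lift.

>>> apply_moves(series="0 0 -0.015 0 1; 0 0 -0.025 0 1; 0 0 -0.03 0 1; 0 0 -0.03 0 1; 0 0 -0.03 0 1")

```text
time: 12.72
tool_pos: [499.9, 230.5, 165.6]
tcp_rot: [179.9, -0.0, 90.0]
ft_force: [0.4, 0.5, -6.6]
finger_gap: 12.4
grip_force: 90.2
```

>>> apply_moves(series="0 0 -0.04 0 1; 0 0 -0.05 0 1; 0 0 -0.05 0 1; 0 0 -0.04 0 1; 0 0 -0.02 0 1")

```text
time: 13.13
tool_pos: [500.5, 230.7, 227.1]
tcp_rot: [179.8, -0.1, 90.1]
ft_force: [1.2, 0.3, -6.7]
finger_gap: 12.2
grip_force: 90.3
```

>>> apply_moves(series="0 0 0 0 1; 0 0 0 0 1; 0 0 0 0 1")

```text
time: 13.38
tool_pos: [498.9, 230.1, 222.9]
tcp_rot: [-179.9, 0.0, 90.0]
ft_force: [-0.1, -1.2, -6.7]
finger_gap: 12.5
grip_force: 90.3
```

```bash
python3 - <<'E'
from h import *
from bench import snapshot
s=wrist("w5"); P=cloud(s,np.ones((480,640),bool)); 
S=snapshot("side"); np.savez("side1.npz",**S); a=S["frame"][140:380,220:460]; C=snapshot("scene")["frame"][120:360,150:390]
cv2.imwrite("pics/c5.png",np.hstack([cv2.resize(a,(400,400)),cv2.resize(C,(400,400))]))
E
```

```text
13.3833 [498.9 230.1 222.9] [-1.7991e+02  3.0000e-02  9.0050e+01] [-0.09 -1.22 -6.68]
```

View pics/c5.png

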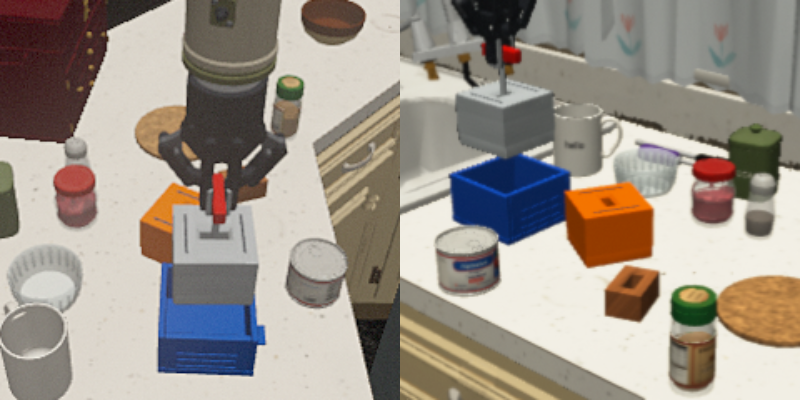

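Left half: the weight hangs level on the key at (215,245), with the press empty below at (210,330). Right half: everything else still stands in place. I carry it across to the trivet.

>>> apply_moves(series="-0.04 0 0 0 1; -0.08 0 0 0 1; -0.11 0.01 0 0 1; -0.11 0.01 0 0 1; -0.11 0.01 0 0 1")

```text
time: 13.95
tool_pos: [508.1, 93.7, 223.5]
tcp_rot: [-180.0, 0.0, 90.1]
ft_force: [1.8, -0.4, -7.3]
finger_gap: 12.4
grip_force: 90.2
```

>>> apply_moves(series="-0.11 0.01 0 0 1; -0.11 0.01 0 0 1; -0.11 0.01 0 0 1; -0.11 0.01 0 0 1; -0.11 0.01 0 0 1")

```text
time: 14.37
tool_pos: [523.2, -71.7, 223.6]
tcp_rot: [-180.0, 0.0, 90.0]
ft_force: [0.7, 0.0, -7.0]
finger_gap: 12.7
grip_force: 90.2
```

>>> apply_moves(series="-0.11 0.01 0 0 1; -0.11 0.007 0 0 1; -0.1 0 0 0 1; -0.05 0 0 0 1; -0.02 0 0 0 1")

```text
time: 14.78
tool_pos: [528.0, -189.7, 223.4]
tcp_rot: [-179.9, 0.0, 89.9]
ft_force: [0.0, 1.3, -7.1]
finger_gap: 12.3
grip_force: 90.2
```

>>> apply_moves(series="0 0 0 0 1; 0 0 0 0 1; 0 0 0 0 1; 0 0 0 0 1")

```text
time: 15.12
tool_pos: [529.0, -185.4, 223.9]
tcp_rot: [-180.0, -0.0, 90.1]
ft_force: [-0.6, 0.4, -7.3]
finger_gap: 12.3
grip_force: 90.2
```

```bash
python3 - <<'E'
from h import *
s=wrist("w6"); T=s["extrinsics"]
P=cloud(s,np.ones((480,640),bool)); t=P[(np.abs(P[:,2]-187)<6)&(np.hypot(P[:,0]-528,P[:,1]+188)<80)];print("wt top",len(t),rect(t),np.percentile(t[:,2],[5,50,95]))
A=np.c_[t[:,:2],np.ones(len(t))]; print("tilt",np.linalg.lstsq(A,t[:,2],rcond=None)[0])
E
```

```text
15.1167 [ 529.  -185.4  223.9] [-1.800e+02 -2.000e-02  9.013e+01] [-0.62  0.43 -7.3 ]
wt top 24895 (array([ 529.2, -187.1]), array([90.7, 91.5]), 0.7) [186.34160367 187.93961323 189.02450781]
tilt [-7.08630032e-03 -2.61387360e-03  1.91109199e+02]
```

View pics/w6.png

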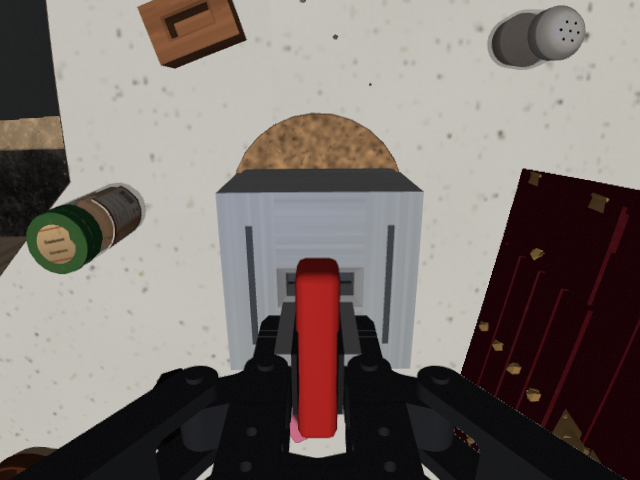

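The weight hangs level and centred over the trivet, with the handle at (318,345) and the trivet rim visible at (318,140). I check clearances around the spot before lowering.

```bash
python3 - <<'E'
from h import *
S=dict(np.load("side0.npz"));C=dict(np.load("scene0.npz"))
for n,s in(("side",S),("scene",C)):
    P=cloud(s,np.ones((480,640),bool)); d=P-[529,-187,0]
    for lo,hi in((20,80),(80,140),(140,400)):
        q=d[(P[:,2]>lo)&(P[:,2]<hi)&(np.hypot(d[:,0],d[:,1])<240)&(np.hypot(d[:,0],d[:,1])>0)]
        if len(q):
            r=np.hypot(q[:,0],q[:,1]);i=r.argsort()[:max(1,len(r)//100+5)];print(n,lo,hi,len(q),r[i[-1]].round(),np.median(q[i],0).round())
h=hsv(S);P=cloud(S,win((h[...,0]>160)&(h[...,0]<175)&(h[...,1]>90),325,348,155,195));print("pink",P.min(0),P.max(0))
E
```

```text
side 20 80 2063 150.0 [-59. 128.  34.]
side 80 140 1544 141.0 [ -40. -130.   87.]
side 140 400 2413 174.0 [171. -24. 194.]
scene 20 80 5596 148.0 [-64. 125.  33.]
scene 80 140 3526 145.0 [ -45. -134.   89.]
scene 140 400 5970 172.0 [170. -24. 189.]
pink [ 485.86708404 -368.3812979     3.47120018] [ 520.22079389 -310.58834895   94.49508331]
```

>>> apply_moves(series="-0.003 -0.002 0.03 0 1; 0 0 0.06 0 1; 0 0 0.06 0 1; 0 0 0.06 0 1; 0 0 0.05 0 1")

```text
time: 15.58
tool_pos: [527.7, -186.8, 143.8]
tcp_rot: [-179.9, -0.0, 90.1]
ft_force: [-0.2, 0.0, -6.5]
finger_gap: 12.0
grip_force: 90.1
```

>>> apply_moves(series="0 0 0.03 0 1; 0 0 0.02 0 1; 0 0 0.01 0 1; 0 0 0 0 1; 0 0 0 0 1")

```text
time: 16.0
tool_pos: [528.9, -187.7, 128.8]
tcp_rot: [179.9, 0.0, 90.1]
ft_force: [0.1, -0.3, -8.1]
finger_gap: 12.1
grip_force: 90.2
```

>>> apply_moves(series="0 0 0.005 0 1; 0 0 0.005 0 1; 0 0 0.004 0 1; 0 0 0 0 1; 0 0 0 0 1")

```text
time: 16.42
tool_pos: [528.3, -187.6, 123.7]
tcp_rot: [-180.0, -0.0, 90.0]
ft_force: [-0.3, 0.6, -8.5]
finger_gap: 12.4
grip_force: 90.2
```

>>> apply_moves(series="0 0 0.005 0 1; 0 0 0.005 0 1; 0 0 0.004 0 1; 0 0 0 0 1; 0 0 0 0 1")

```text
time: 16.83
tool_pos: [528.2, -187.5, 119.3]
tcp_rot: [-180.0, -0.0, 90.0]
ft_force: [-0.5, 0.1, -7.7]
finger_gap: 12.5
grip_force: 90.2
```

>>> apply_moves(series="0 0 0.003 0 1; 0 0 0.003 0 1; 0 0 0 0 1; 0 0 0 0 1")

```text
time: 17.17
tool_pos: [528.3, -187.5, 117.7]
tcp_rot: [-180.0, -0.0, 90.0]
ft_force: [0.5, 0.3, -7.2]
finger_gap: 12.5
grip_force: 90.2
```

>>> apply_moves(series="0 0 0.003 0 1; 0 0 0 0 1; 0 0 0 0 1")

```text
time: 17.42
tool_pos: [528.2, -187.5, 116.7]
tcp_rot: [-180.0, -0.0, 90.0]
ft_force: [-1.0, -0.5, -8.1]
finger_gap: 12.5
grip_force: 90.2
```

>>> apply_moves(series="0 0 0.003 0 1; 0 0 0 0 1; 0 0 0 0 1")

```text
time: 17.67
tool_pos: [528.3, -187.5, 115.9]
tcp_rot: [-180.0, -0.0, 90.0]
ft_force: [-0.9, 0.5, -6.0]
finger_gap: 12.2
grip_force: 90.2
```

>>> apply_moves(series="0 0 0.003 0 1; 0 0 0 0 1; 0 0 0 0 1")

```text
time: 17.92
tool_pos: [528.8, -187.8, 115.6]
tcp_rot: [179.9, 0.0, 90.0]
ft_force: [0.4, -0.6, -3.6]
finger_gap: 12.6
grip_force: 90.7
```

>>> apply_moves(series="0 0 0.003 0 1; 0 0 0 0 1; 0 0 0 0 1")

```text
time: 18.17
tool_pos: [528.7, -187.7, 114.7]
tcp_rot: [179.9, 0.0, 90.0]
ft_force: [-0.5, 0.7, -1.4]
finger_gap: 12.7
grip_force: 90.9
```

>>> apply_moves(series="0 0 0.003 0 1; 0 0 0 0 1; 0 0 0 0 1")

```text
time: 18.42
tool_pos: [528.3, -187.6, 113.3]
tcp_rot: [180.0, -0.0, 90.0]
ft_force: [0.1, 0.1, -1.8]
finger_gap: 12.5
grip_force: 90.9
```

>>> apply_moves(series="0 0 0.002 0 1; 0 0 0 0 1; 0 0 0 0 1")

```text
time: 18.67
tool_pos: [528.3, -187.6, 112.6]
tcp_rot: [-180.0, -0.0, 90.0]
ft_force: [-0.9, 0.0, -0.8]
finger_gap: 12.8
grip_force: 91.3
```

>>> apply_moves(series="0 0 0 0 1; 0 0 0 0 1; 0 0 0 0 0.5; 0 0 0 0 0.2; 0 0 0 0 0", squeeze=20)

```text
time: 19.08
tool_pos: [528.5, -187.6, 112.8]
tcp_rot: [180.0, 0.0, 90.0]
ft_force: [0.1, 0.4, 0.9]
finger_gap: 42.7
grip_force: 0.0
```

>>> apply_moves(series="0 0 0 0 0; 0 0 0 0 -0.3; 0 0 0 0 -0.3; 0 0 0 0 -0.3; 0 0 0 0 -0.3")

```text
time: 19.5
tool_pos: [528.3, -187.5, 112.7]
tcp_rot: [180.0, -0.0, 90.0]
ft_force: [0.7, -0.1, -0.3]
finger_gap: 55.3
grip_force: 0.0
```

>>> apply_moves(series="0 0 -0.02 0 -0.3; 0 0 -0.05 0 -0.3; 0 0 -0.08 0 -0.3; 0 0 -0.1 0 -0.3; 0 0 -0.1 0 -0.3")

```text
time: 19.92
tool_pos: [527.7, -187.3, 218.6]
tcp_rot: [-179.9, -0.0, 90.0]
ft_force: [0.2, -0.6, 0.1]
finger_gap: 55.5
grip_force: 0.0
```

>>> apply_moves(series="0 0 0 0 -0.3; 0 0 0 0 -0.3; 0 0 0 0 -0.3; 0 0 0 0 -0.3")

```text
time: 20.25
tool_pos: [527.6, -187.2, 216.3]
tcp_rot: [-179.9, -0.1, 90.0]
ft_force: [-0.2, -0.8, -0.6]
finger_gap: 55.6
grip_force: 0.0
```

```bash
python3 - <<'E'
from h import *
s=wrist("w7"); h=hsv(s)
P=cloud(s,np.ones((480,640),bool)); t=P[(np.abs(P[:,2]-80)<5)&(np.hypot(P[:,0]-528,P[:,1]+188)<80)];print("wt",len(t),rect(t),np.percentile(t[:,2],[5,50,95]))
A=np.c_[t[:,:2],np.ones(len(t))]; print("tilt",np.linalg.lstsq(A,t[:,2],rcond=None)[0])
P=cloud(s,redm(h));P=P[(np.hypot(P[:,0]-528,P[:,1]+188)<60)&(P[:,2]<160)];t=P[P[:,2]>P[:,2].max()-6];print("handle",rect(t),t[:,2].mean())
E
```

```text
20.25 [ 527.6 -187.2  216.3] [-1.7988e+02 -6.0000e-02  9.0040e+01] [-0.15 -0.85 -0.63]
wt 13685 (array([ 528.5, -189.1]), array([90.5, 90.3]), 0.6) [78.27067548 79.67707515 80.83828997]
tilt [-7.47029384e-04  2.27904272e-03  8.04343164e+01]
handle (array([ 527.3, -187.9]), array([13.2, 63. ]), 0.3) 138.32333001870467
```

View pics/w7.png

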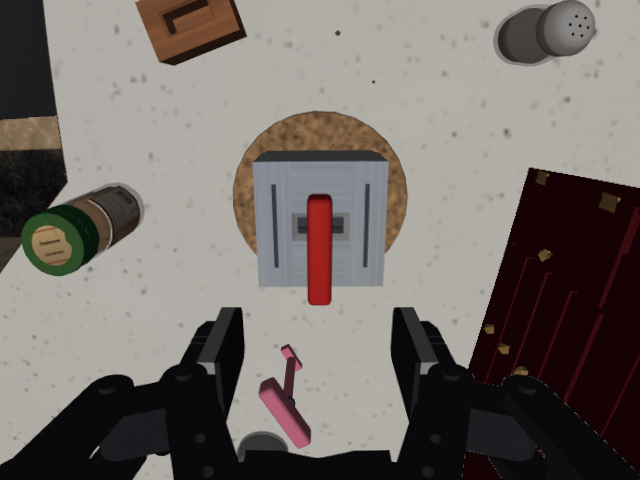

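The wrist view shows the weight flat and centred on the trivet at (320,220). The key stands crosswise to the slot, with its handle at (319,250). The gripper is clear, so I hand the job in.

```bash
python3 -c "
from bench import *
print(hand_in())"
```

```text
the job is handed in; nothing more can be done
None
```

The weight is out of the press and stands flat, about 1–2 mm from the middle of the trivet, with the key locked crosswise in its slot and the gripper clear; I handed it in at about 20 s, and no verdict was returned.

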